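# Refit the cover of the fume filter housing

### The job

The filter has been changed: put the flat cover with the bridge handle back on the small grey filter housing. Hook its lip under the housing's fixed ledge with the cover tilted, then swing the other end down and press it, without forcing it, until the sprung catch has snapped over it and the cover lies flat and fully home; leave the other things alone.

Things in the scene. Friction and masses are not known exactly. Their poses are not given: they have to be found in the camera images.
- cover_handle (a point): middle of the handle bar of the loose cover (0.2 to 0.33 kg, lying flat at first). Black bridge handle: bar 14 (x) x 66 (y) x 18 mm on a post under each end, 20 mm gap below it. This point is 34 mm above the plate's underside, 60 mm from the lip's tip and 60 mm from the far edge. Axes: x from lip to far edge, y along the bar, z up out of the plate
- cover_lip (a point): tip of the cover's lip, mid-width, half-way in its 5 mm thickness; axes as the cover. The cover is an aluminium plate 104 (x) x 96 (y) x 5 mm; the lip, 64 mm wide, lies in the same plane and projects 16 mm from its -x end: 120 mm long in all
- cover_far_edge (a point): middle of the cover's edge opposite the lip, half-way in its 5 mm thickness; axes as the cover. Between handle and this edge 53 mm of plate are free to press on
- housing: fixed grey open-topped filter housing, 145 x 116 mm, round spigot on its far side. Origin: centre of the underside; x from the ledge (-x end, towards the robot) to the catch (+x), z up. Side walls: inner faces y = +-50.5, top z = 58 mm. Cover seats along them, 7 mm wide, x = -45 to 52, top z = 50 mm. Wall behind the ledge: inner face x = -70; far wall: x = 54, top z = 58 mm
- seat (a point): where the handle bar's middle is when the cover is seated: x = -8, y = 0, z = 84 mm in the housing's frame (same axes). Seated, the plate's underside is at z = 50, the lip's tip at x = -68, the far edge at x = 52 mm, with 2 mm play either way in x and 2.5 in y. It is too long to drop in flat
- ledge_edge (a point): middle of the lower edge of the aluminium ledge overhanging the housing's -x end: x = -57, y = 0, z = 57 mm in the housing's frame (same axes). Ledge: x = -79 to -57, full width, z = 57 to 62 mm. The lip belongs under it, its tip at least 4 mm past this edge (11 when centred). Below it the space is open down to z = 33 mm
- catch (a joint): sprung steel catch, 28 mm wide, in the middle of the housing's far wall. Value in m: 0 = out, nose over the cover's edge; pushed, it slides up to 0.009 in +x and springs back. The cover's far edge first rests on its ramp with the cover slanting about 0.15 rad; 5 to 15 N down on the cover's far end then snap it home. Never over 70 N between cover and housing
- catch_nose (a point): tip of the catch's nose, at its underside: x = 48, y = 0, z = 56.5 mm in the housing's frame when out (same axes). Above it a steep ramp rises to x = 56, z = 74 mm; a thumb tab on top reaches z = 75 mm
- jar: white lidded specimen pot 55 mm across, 70 mm high, standing between cover and housing; leave alone. Origin at the centre of its underside
- beaker: small white beaker 57 mm across, 69 mm high; leave alone. Origin at the centre of its underside

How it is judged:
By the outcome, as a careful person would: the job done as asked, in the order asked, and still so for the second after the job is handed in, with the robot touching nothing.
It also fails if it takes over 58 s, if anything falls off the work surface, if the arm or the gripper's body presses on something with over 40 N, if the wrist force passes 120 N, or if a joint passes its speed limit or range.

### The arm

A 6-joint arm with a two-finger parallel gripper is mounted at the origin on a cart in front of the work surface, level with it; the furniture and walls round the work are solid. World frame = base frame: x ahead of the robot, y to its left, z up, the work surface at z = 0. Lengths are in m, angles in degrees, forces in N, time in s.
With the tool pointing down it reaches from about 0.25 to 0.725 m from the base axis. Payload 9.7 kg.
Tool frame: the origin (TCP) lies at the centre of the arm's flange, where the gripper is bolted on; the fingertips stand 173 mm ahead of it and the grasp point (between the pads) lies 155 mm ahead of it; z points along the fingers, y is the line along which they close (so a half turn about z gives the same grasp; the last joint's range is limited). The gripper opens to 85 mm and grips with 20 to 120 N. Pads are 22 mm wide; open, the fingers measure 114 mm over their backs; the gripper's body (76 mm by 85 mm) begins 54 mm behind the grasp point. The pads swing forward as they close: fully open they stand 13 mm farther back than shut.
Start: joints at [-65.432, 4.979, 10.078, 95.1, 0, 90], TCP at [0.229, -0.5, 0.405] pointing down, gripper open.
Joint ranges: [-179.16, 179.16], [-48.56, 103.87], [-65.8, 70.77], [-126.05, 130.52], [-82.76, 87.17], [-180, 180]. Speed limits (degrees/s): [127.2, 127.2, 147.25, 180, 180, 180].

### API

Orientations are given as [roll, pitch, yaw] about the fixed x, y, z axes, in that order (R = Rz(yaw) Ry(pitch) Rx(roll)).
In Python, from workcell import monitor, camera, get_calibration, bot gives the robot as it stands.
- The arm moves only by the tool carry_out, never from a script. Its argument "targets" is text: rows parted by semicolons, each of 7 numbers parted by spaces: the shift along the tool's x, y, z in units of 0.04 m (1.0 is 0.04 m), then the turn, a rotation vector about the tool's x, y, z in units of 0.1 rad (1.0 is 0.1 rad), then the opening, from -1 (shut) to 1 (fully open), so that 0 is half open. A call has exactly 8 rows; each row shifts and turns the commanded pose from where the row before left it, along the tool's axes as they then stand; what a row does not reach is not made up. A row lasts 1/12 s, in which the tool goes at most 41.7 mm and 7.16 degrees, less where a joint would pass 70% of its speed; a pose out of reach is approached as far as the arm can. A call with a number of a shift or a turn outside -1 to 1 is refused whole. A call with a gripper value outside its range is refused whole. The fingers move at their own pace and stop on an object; "newtons" is the grip in N (left out, the last holds). Time passes only in rows, so rows that do not move let the fingers close, or fill a call up. It gives the time, the measured TCP pose, the force, the opening and the grip force at its end, in the units of the state.
- monitor.get_obs(): the state, without advancing time (a new reading comes with each control period).
- camera(name): name is "scene" or "top" or "wrist"; returns the picture (480x640x3 uint8, red, green, blue); there is no depth.
- get_calibration(name): a dict with "fx", "fy", "cx", "cy" (pixels), "view" (4x4, takes a point from world to camera coordinates). Camera axes: x right, y down, z forward; pixel columns grow to the right and rows downward; lengths in m; the calibration is good to about 2 mm. A picture is of the moment at which its call begins: read the wrist's pose just before it. get_calibration takes no time and is no camera call; for the wrist camera it gives the pose at the moment of the call.
- bot.job_done(): hands the job in; it is judged then, once.
The state is a dict: "time": time; "q": joint angles; "qd": joint speeds; "joint_efforts": joint torques, N m; "ee_pos": TCP position; "tcp_rot": TCP orientation; "wrist_force": force on the tool from outside, world axes, zero at the start; "torque": the same for the moment, N m; "opening": finger opening in m; "grasp_force": force on a finger pad.
Only numpy, scipy, OpenCV 4.12 (cv2) and the standard library are available. Lean on these libraries where they do the work, as an engineer would, in place of code of your own. Each camera call takes 0.05 s, during which the arm holds its last target. There are 200 camera calls.

## Working session

There is one attempt and no reset: what is moved stays moved. The work goes in short steps, Python scripts to look and compute and a tool call to move; the robot and the scene stay as the last step left them, time stands still between calls to the robot, and variables do not carry over. Pictures are saved under pics/ and viewed, at most 12 in all, crops included, and the job is handed in when it is done.

Besides the shell and the picture viewer there is one more tool, called after ">>>" as name(argument=value, ...) on one line, values as JSON. carry_out: Moves the arm, as the interface text tells. Shifts and turns lie within -1 to 1; 1 stands for 0.04 m of shift or 0.1 rad of turn. Its arguments: {"type":"object","properties":{"targets":{"type":"string"},"newtons":{"type":"number"}},"required":["targets"]}

```bash
ls; mkdir -p pics; python3 - <<'E'
from workcell import monitor, camera, get_calibration, bot
import cv2
for n in ("scene","top"):
    cv2.imwrite(f"pics/{n}0.png",camera(n)[:,:,::-1])
o=monitor.get_obs();print(o)
E
```

```text
pics
{'time': 0.1, 'q': array([-6.54336243e+01,  5.00778507e+00,  1.00386091e+01,  9.51018184e+01,
       -4.14677840e-04,  9.00004655e+01]), 'qd': array([-0.03621771, -0.02926726,  0.07055181,  0.05020722, -0.09647046,
       -0.06064428]), 'joint_efforts': array([-1.55956113e-03, -5.21559370e+01,  4.65654874e+01,  1.60272449e-02,
       -6.42261693e-05,  4.60825703e-06]), 'ee_pos': array([ 0.22865588, -0.50020506,  0.40405198]), 'tcp_rot': array([-1.79929006e+02,  4.15254291e-04,  2.45659107e+01]), 'wrist_force': array([ 0.11658717, -0.00274326, -0.71530236]), 'torque': array([-0.03131114, -0.01831004,  0.05548929]), 'grasp_force': 0.0, 'opening': 0.08518124260858041}
```

View pics/top0.png

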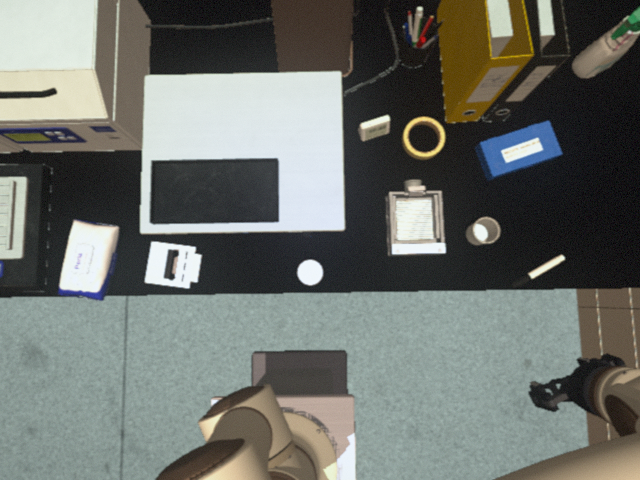

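View pics/scene0.png

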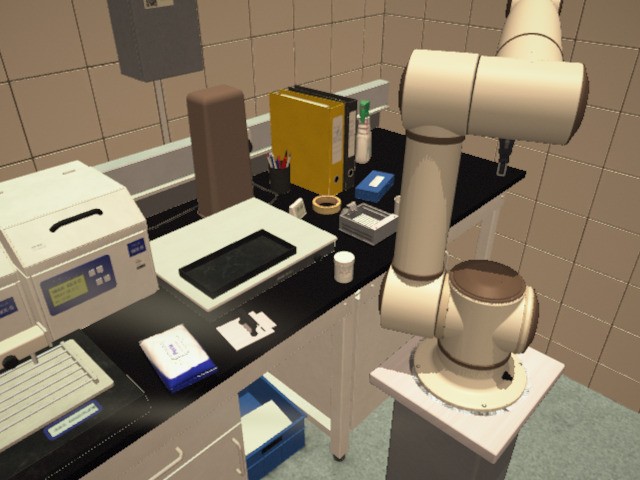

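The top view shows the cover at about (172,265), with its lip to the right at (200,268). The housing is at (415,222) with its ledge at the bottom, row 250. The jar is at (310,272) and the beaker at (483,231). Next I'll zoom in and triangulate.

```bash
cat > h.py <<'E'
from workcell import monitor, camera, get_calibration, bot
import cv2, numpy as np
from scipy.spatial.transform import Rotation as R
def ray(c,u,v):
    V=np.array(c["view"]);d=V[:3,:3].T@np.array([(u-c["cx"])/c["fx"],(v-c["cy"])/c["fy"],1]);return -V[:3,:3].T@V[:3,3],d
def onz(c,u,v,z):
    o,d=ray(c,u,v);return o+d*(z-o[2])/d[2]
def proj(c,p):
    V=np.array(c["view"]);q=V[:3,:3]@np.array(p)+V[:3,3];return c["fx"]*q[0]/q[2]+c["cx"],c["fy"]*q[1]/q[2]+c["cy"]
def tri(c1,p1,c2,p2):
    o1,d1=ray(c1,*p1);o2,d2=ray(c2,*p2)
    s=np.linalg.lstsq(np.c_[d1,-d2],o2-o1,rcond=None)[0]
    a,b=o1+d1*s[0],o2+d2*s[1];return (a+b)/2,np.linalg.norm(a-b)
E
python3 - <<'E'
from h import *
t=cv2.imread("pics/top0.png");s=cv2.imread("pics/scene0.png")
z=lambda im,x,y,w,h,k:cv2.resize(im[y:y+h,x:x+w],None,fx=k,fy=k,interpolation=cv2.INTER_CUBIC)
a=np.hstack([z(t,135,230,80,60,5),z(t,375,175,80,95,5)[:300*1,:] if 0 else z(t,375,180,80,80,5)[:, :][:300]])
b=np.hstack([z(s,210,300,80,60,5),z(s,330,190,80,60,5)])
cv2.imwrite("pics/z0.png",np.vstack([a,b]))
c=get_calibration("top")
for n,u,v,zz in [("handle",172,265,.034),("lip",200,267,.003),("far",147,264,.003),("seat",415,222,.05),("ledge mid",416,250,.06),("jar",310,272,.07),("beaker",483,231,.07)]: print(n,onz(c,u,v,zz).round(3))
print(ray(c,0,0)[0],ray(get_calibration("scene"),0,0)[0])
E
```

```text
handle [0.445 0.242 0.034]
lip [0.442 0.187 0.003]
far [0.45  0.31  0.003]
seat [ 0.531 -0.302  0.05 ]
ledge mid [ 0.467 -0.3    0.06 ]
jar [ 0.423 -0.068  0.07 ]
beaker [ 0.505 -0.444  0.07 ]
[ 0.36553012 -0.09486571  1.1355677 ] [-0.33694884  0.82600486  0.83521985]
```

View pics/z0.png

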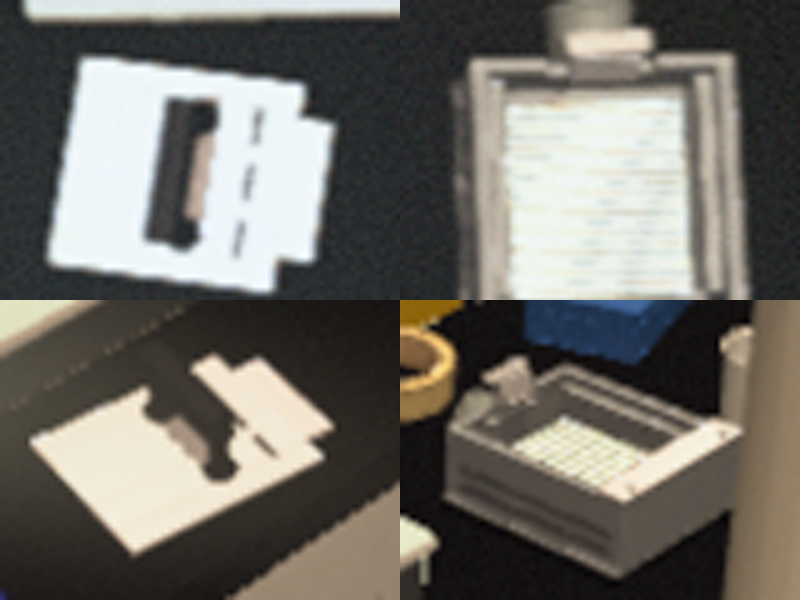

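The crops show the plate corners at top-view px (151,241.4), (144.4,282.6), (190.4,288.2) and (196,247), and the lip corners at (202,254.4) and (198,282.6). The bar top's centre is near (168.5,264). The housing's far corners are near (389.4,192.4) and (442.4,190.6).

```bash
cat >> h.py <<'E'
def rows(dst_pos,dst_R,n):
    """remaining tool-frame shift/turn (units) from measured pose"""
    o=monitor.get_obs();R0=R.from_euler('xyz',o["tcp_rot"],degrees=True)
    print("t",round(o["time"],2),"shift",(R0.inv().apply(np.array(dst_pos)-o["ee_pos"])/.04/n).round(3),"turn",((R0.inv()*dst_R).as_rotvec()/.1/n).round(3))
E
python3 - <<'E'
from h import *
c=get_calibration("top");s=get_calibration("scene")
P=[onz(c,*p,.005)[:2] for p in [(151,241.4),(144.4,282.6),(190.4,288.2),(196,247)]]
print(np.round(P,3)); L=np.mean([onz(c,*p,.005)[:2] for p in [(202,254.4),(198,282.6)]],0)
F=(P[0]+P[1])/2; x=F-L; print("far",F,"lip",L,"len",np.linalg.norm(x),"yaw",np.degrees(np.arctan2(x[1],x[0])),"mid",(F+L)/2)
print("bar top",onz(c,168.5,264,.043), "tri", tri(c,(168.5,264),s,(210+190/5,300+(405-300)/5)))
H=[onz(c,*p,.058) for p in [(389.4,192.4),(442.4,190.6)]];print(H)
H=[onz(c,*p,.062) for p in [(388,254.5),(445.5,253.5)]];print(H)
m=(F+L)/2
rows([m[0],m[1]-.02,.40],R.from_euler('xyz',[180,0,np.degrees(np.arctan2(x[1],x[0]))-90],degrees=True),24)
E
```

```text
[[0.503 0.301]
 [0.408 0.314]
 [0.393 0.207]
 [0.488 0.196]]
far [0.45505982 0.30730942] lip [0.43806358 0.18609634] len 0.12239886027897667 yaw 82.0181452578417 mid [0.4465617  0.24670288]
bar top [0.44662051 0.24716494 0.043     ] tri (array([0.44611813, 0.25030324, 0.02807085]), np.float64(0.004300803058389119))
[array([ 0.59687428, -0.24645983,  0.058     ]), array([ 0.59882279, -0.36378073,  0.058     ])]
[array([ 0.45837356, -0.23822692,  0.062     ]), array([ 0.45855708, -0.36292528,  0.062     ])]
t 0.1 shift [ 0.521 -0.594  0.005] turn [-0.001  0.     0.237]
```

>>> carry_out(targets="0.52 -0.59 0 0 0 0 1;0.52 -0.59 0 0 0 0 1;0.52 -0.59 0 0 0 0 1;0.52 -0.59 0 0 0 0 1;0.52 -0.59 0 0 0 0 1;0.52 -0.59 0 0 0 0 1;0.52 -0.59 0 0 0 0 1;0.52 -0.59 0 0 0 0 1")

```text
time: 0.77
ee_pos: [0.3015, -0.2579, 0.4044]
tcp_rot: [-180.0, 0.0, 24.5]
wrist_force: [0.8, 0.0, -0.6]
opening: 0.0855
grasp_force: 0.0
```

>>> carry_out(targets="0.52 -0.59 0 0 0 0 1;0.52 -0.59 0 0 0 0 1;0.52 -0.59 0 0 0 0 1;0.52 -0.59 0 0 0 0 1;0.52 -0.59 0 0 0 0 1;0.52 -0.59 0 0 0 0 1;0.52 -0.59 0 0 0 0 1;0.52 -0.59 0 0 0 0 1")

```text
time: 1.43
ee_pos: [0.3743, -0.0168, 0.4046]
tcp_rot: [180.0, -0.0, 24.6]
wrist_force: [0.2, -0.3, 0.6]
opening: 0.0854
grasp_force: 0.0
```

>>> carry_out(targets="0.52 -0.59 0 0 0 0 1;0.52 -0.59 0 0 0 0 1;0.52 -0.59 0 0 0 0 1;0.52 -0.59 0 0 0 0 1;0.52 -0.59 0 0 0 0 1;0.52 -0.59 0 0 0 0 1;0.52 -0.59 0 0 0 0 1;0.52 -0.59 0 0 0 0 1")

```text
time: 2.1
ee_pos: [0.4512, 0.2158, 0.4043]
tcp_rot: [-179.6, 0.0, 25.5]
wrist_force: [0.0, -0.5, 1.3]
opening: 0.0851
grasp_force: 0.0
```

>>> carry_out(targets="0 0 0.2 0 0 0.9 1;0 0 0.2 0 0 0.9 1;0 0 0.2 0 0 0.9 1;0 0 0.2 0 0 0.9 1;0 0 0.2 0 0 0.9 1;0 0 0.2 0 0 0.9 1;0 0 0.2 0 0 0.3 1;0 0 0 0 0 0 1")

```text
time: 2.77
ee_pos: [0.4908, 0.0514, 0.3458]
tcp_rot: [-173.4, 2.0, 4.5]
wrist_force: [0.5, -0.4, 0.2]
opening: 0.0856
grasp_force: 0.0
```

```bash
python3 - <<'E'
from h import *
o=monitor.get_obs();print(o["time"],o["ee_pos"],o["tcp_rot"],o["q"])
np.save("c1.npy",get_calibration("wrist"),allow_pickle=True)
c=get_calibration("wrist");cv2.imwrite("pics/w1.png",camera("wrist")[:,:,::-1])
print("handle proj",proj(c,(.4466,.2467,.043)),"cam",ray(c,0,0)[0])
E
```

```text
2.7667 [0.49083142 0.05135971 0.34580942] [-173.39337437    1.99765955    4.54006032] [  4.48318703  -2.36824776  -4.02654314  90.34594629   6.60463984
 179.94278154]
handle proj (np.float64(93.36605505944814), np.float64(240.79617763649094)) cam [0.568886   0.06271281 0.31323957]
```

View pics/w1.png

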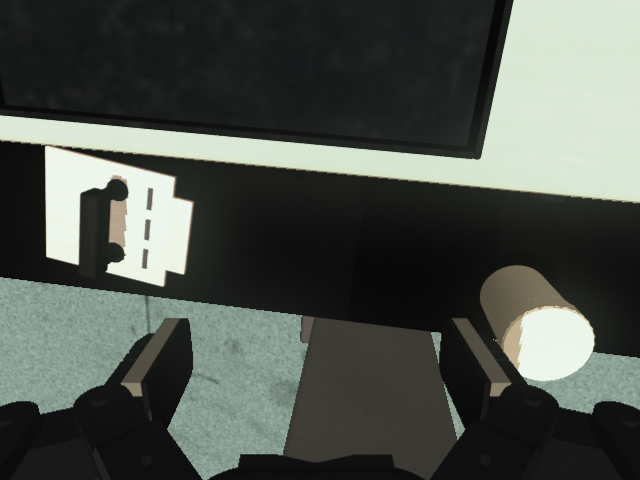

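The wrist view shows the bar at about (92,232), close to the predicted (93,241). The arm stopped short because joint 6 reached its 180° limit. The relation is yaw = j1 + 180 − j6, so I'll use the half-turned grasp at yaw of about 172.

```bash
python3 - <<'E'
from h import *
rows([.4466,.23,.345],R.from_euler('xyz',[180,0,4.5],degrees=True),7)
E
```

```text
t 2.82 shift [-0.105 -0.639  0.084] turn [-0.165  0.048  0.001]
```

>>> carry_out(targets="0 0 0 0 0 -1 1;0 0 0 0 0 -1 1;0 0 0 0 0 -1 1;0 0 0 0 0 -1 1;0 0 0 0 0 -1 1;0 0 0 0 0 -1 1;0 0 0 0 0 -1 1;0 0 0 0 0 -1 1")

```text
time: 3.48
ee_pos: [0.4908, 0.0545, 0.3484]
tcp_rot: [-174.1, -3.5, 50.7]
wrist_force: [0.2, 0.4, -0.0]
opening: 0.0857
grasp_force: 0.0
```

>>> carry_out(targets="0 0 0 0 0 -1 1;0 0 0 0 0 -1 1;0 0 0 0 0 -1 1;0 0 0 0 0 -1 1;0 0 0 0 0 -1 1;0 0 0 0 0 -1 1;0 0 0 0 0 -1 1;0 0 0 0 0 -1 1")

```text
time: 4.15
ee_pos: [0.4908, 0.0545, 0.3484]
tcp_rot: [-178.4, -6.7, 96.7]
wrist_force: [0.5, -0.0, -0.6]
opening: 0.0854
grasp_force: 0.0
```

>>> carry_out(targets="0 0 0 0 0 -1 1;0 0 0 0 0 -1 1;0 0 0 0 0 -1 1;0 0 0 0 0 -1 1;0 0 0 0 0 -1 1;0 0 0 0 0 -1 1;0 0 0 0 0 -1 1;0 0 0 0 0 -1 1")

```text
time: 4.82
ee_pos: [0.4908, 0.0545, 0.3484]
tcp_rot: [176.3, -5.8, 142.8]
wrist_force: [-0.1, -0.2, 0.2]
opening: 0.0853
grasp_force: 0.0
```

```bash
python3 - <<'E'
from h import *
o=monitor.get_obs();print(o["ee_pos"],o["tcp_rot"],o["q"])
rows([.4466,.23,.30],R.from_euler('xyz',[180,0,172],degrees=True),7)
E
```

```text
[0.49081035 0.05446167 0.34836391] [176.29011017  -5.75288226 142.77580772] [ 4.84188344 -2.44482728 -3.815285   90.41250141  6.60664819 42.14962946]
t 4.82 shift [0.485 0.388 0.248] turn [ 0.127 -0.117 -0.732]
```

>>> carry_out(targets="0 0 0 0.148 -0.137 -0.854 1;0 0 0 0.148 -0.137 -0.854 1;0 0 0 0.148 -0.137 -0.854 1;0 0 0 0.148 -0.137 -0.854 1;0 0 0 0.148 -0.137 -0.854 1;0 0 0 0.148 -0.137 -0.854 1;0 0 0 0 0 0 1;0 0 0 0 0 0 1")

```text
time: 5.48
ee_pos: [0.4908, 0.0541, 0.3482]
tcp_rot: [180.0, -0.0, 171.5]
wrist_force: [-0.5, -0.3, 0.1]
opening: 0.0853
grasp_force: 0.0
```

>>> carry_out(targets="0.24 0.6 0.17 0 0 0 1;0.24 0.6 0.17 0 0 0 1;0.24 0.6 0.17 0 0 0 1;0.24 0.6 0.17 0 0 0 1;0.24 0.6 0.17 0 0 0 1;0.24 0.6 0.17 0 0 0 1;0.26 0.6 0.17 0 0 0 1;0 0 0 0 0 0 1")

```text
time: 6.15
ee_pos: [0.447, 0.2326, 0.2988]
tcp_rot: [-180.0, -0.2, 171.6]
wrist_force: [-0.1, -0.3, -0.1]
opening: 0.0854
grasp_force: 0.0
```

```bash
python3 - <<'E'
from h import *
o=monitor.get_obs();print(o["time"],o["ee_pos"],o["tcp_rot"],o["q"])
c=get_calibration("wrist");np.save("c2.npy",c,allow_pickle=True)
cv2.imwrite("pics/w2.png",camera("wrist")[:,:,::-1])
print("handle proj",proj(c,(.4466,.2467,.043)),"lip",proj(c,(.438,.186,.005)),"far",proj(c,(.455,.307,.005)))
E
```

```text
6.15 [0.44700041 0.23257243 0.29883228] [-179.99609409   -0.18506033  171.57254094] [27.46444202 -2.03041638 -8.7778162  83.40481214  0.10532867 35.89175486]
handle proj (np.float64(337.30320056149463), np.float64(244.2884213780431)) lip (np.float64(238.47106891080978), np.float64(225.70914921755426)) far (np.float64(429.73168658790854), np.float64(224.380355085671))
```

View pics/w2.png

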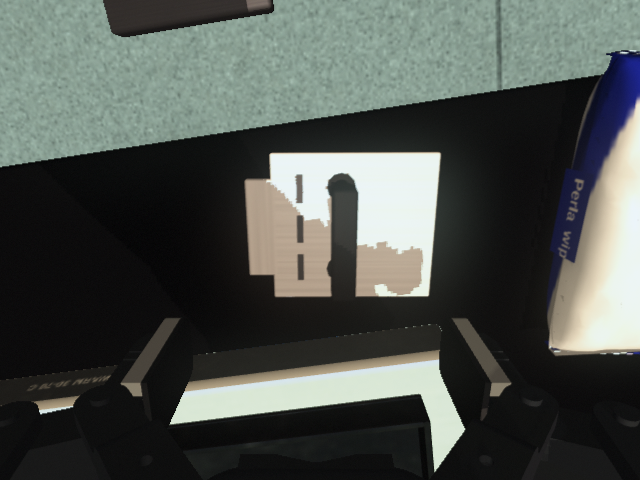

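The plate corners are at (270,153), (441,153), (430,297) and (274,297). The lip edge is at (246,179)–(250,275), and the bar top spans columns 331–358.

```bash
python3 - <<'E'
from h import *
c=np.load("c2.npy",allow_pickle=True).item();t=get_calibration("top");s=get_calibration("scene")
L=onz(c,248,227,.005);F=onz(c,436,223,.005);x=F-L
print("lip",L,"far",F,"len",np.linalg.norm(x),"yaw",np.degrees(np.arctan2(x[1],x[0])),"mid",(L+F)/2)
print("barx mid",onz(c,344.5,240,.043))
for a,b,d in [("TLwrist",(270,153),(190.4,288.2)),("TR",(441,153),(144.4,282.6)),("BR",(430,297),(151,241.4)),("BL",(274,297),(196,247))]: 
    print(tri(c,b,t,d),onz(c,*b,.005)[:2])
print("bar", tri(c,(344.5,240),t,(168.5,264)))
E
```

```text
lip [0.43973544 0.19185676 0.005     ] far [0.45466777 0.31101725 0.005     ] len 0.12009245757661054 yaw 82.85733982860009 mid [0.44720161 0.251437   0.005     ]
barx mid [0.4446988  0.25096542 0.043     ]
(array([ 0.39545349,  0.21194114, -0.01020546]), np.float64(0.003736958214977079)) [0.39574391 0.21411583]
(array([0.40864958, 0.31337535, 0.01075791]), np.float64(0.0042651821794636195)) [0.41090112 0.31671142]
(array([0.50245538, 0.3009337 , 0.01038126]), np.float64(0.0035649662012804976)) [0.50609488 0.30384012]
(array([0.48966405, 0.19808922, 0.00311194]), np.float64(0.004363530555500424)) [0.49067382 0.19966874]
bar (array([0.44779927, 0.2508524 , 0.03247244]), np.float64(0.0010778637955958467))
```

>>> carry_out(targets="0.03 0.23 0 0 0 -0.11 1;0.04 0.23 0 0 0 -0.11 1;0 0 0.45 0 0 0 1;0 0 0.5 0 0 0 1;0 0 0.5 0 0 0 1;0 0 0.5 0 0 0 1;0 0 0.5 0 0 0 0.6;0 0 0.3 0 0 0 0.3")

```text
time: 6.87
ee_pos: [0.448, 0.2476, 0.1884]
tcp_rot: [-179.9, -0.1, 172.7]
wrist_force: [-0.9, -0.9, 0.7]
opening: 0.064
grasp_force: 0.0
```

>>> carry_out(targets="0 0 0 0 0 0 0;0 0 0 0 0 0 -0.3;0 0 0 0 0 0 -1;0 0 0 0 0 0 -1;0 0 0 0 0 0 -1;0 0 0 0 0 0 -1;0 0 0 0 0 0 -1;0 0 0 0 0 0 -1", newtons=80)

```text
time: 7.53
ee_pos: [0.4486, 0.248, 0.1919]
tcp_rot: [179.9, 0.1, 172.8]
wrist_force: [-1.1, 0.0, 5.7]
opening: 0.0129
grasp_force: 79.3
```

>>> carry_out(targets="0 0 -0.1 0 0 0 -1;0 0 -0.3 0 0 0 -1;0 0 -0.5 0 0 0 -1;0 0 -0.6 0 0 0 -1;0 0 -0.6 0 0 0 -1;0 0 -0.6 0 0 0 -1;0 0 -0.4 0 0 0 -1;-0.1 -0.3 -0.2 0 0 0 -1")

```text
time: 8.2
ee_pos: [0.4507, 0.2362, 0.3254]
tcp_rot: [179.9, 0.1, 172.9]
wrist_force: [-0.7, -0.0, -3.9]
opening: 0.0122
grasp_force: 78.2
```

>>> carry_out(targets="-0.2 -0.6 0 0 0 0 -1;-0.2 -0.68 0 0 0 0 -1;-0.2 -0.68 0 0 0 0 -1;-0.2 -0.68 0 0 0 0 -1;-0.2 -0.68 0 0 0 0 -1;-0.2 -0.68 0 0 0 0 -1;-0.2 -0.68 0 0 0 0 -1;-0.2 -0.68 0 0 0 0 -1")

```text
time: 8.87
ee_pos: [0.4868, 0.0126, 0.3223]
tcp_rot: [-180.0, -0.1, 172.8]
wrist_force: [0.7, 0.1, -3.5]
opening: 0.0125
grasp_force: 78.3
```

>>> carry_out(targets="-0.2 -0.68 0 0 0 0 -1;-0.2 -0.68 0 0 0 0 -1;-0.2 -0.68 0 0 0 0 -1;-0.2 -0.68 0 0 0 0 -1;-0.2 -0.68 0 0 0 0 -1;-0.2 -0.68 0 0 0 0 -1;-0.2 -0.68 0 0 0 0 -1;-0.2 -0.68 0 0 0 0 -1")

```text
time: 9.53
ee_pos: [0.5228, -0.2113, 0.3222]
tcp_rot: [-180.0, -0.1, 172.8]
wrist_force: [0.8, 0.6, -2.9]
opening: 0.0126
grasp_force: 78.3
```

>>> carry_out(targets="-0.2 -0.68 0 0 0 0 -1;-0.2 -0.68 0 0 0 0 -1;-0.2 -0.4 0 0 0 0.3 -1;-0.1 -0.2 0 0 0 0.6 -1;0 0 0 0 0 0.9 -1;0 0 0 0 0 0.9 -1;0 0 0 0 0 0.9 -1;0 0 0 0 0 0.9 -1")

```text
time: 10.2
ee_pos: [0.5404, -0.2914, 0.322]
tcp_rot: [-179.9, -0.1, 146.7]
wrist_force: [-0.2, -0.4, -2.7]
opening: 0.0125
grasp_force: 78.3
```

>>> carry_out(targets="0 0 0 0 0 0.9 -1;0 0 0 0 0 0.9 -1;0 0 0 0 0 0.9 -1;0 0 0 0 0 0.9 -1;0 0 0 0 0 0.9 -1;0 0 0 0 0 0.9 -1;0 0 0 0 0 0.9 -1;0 0 0 0 0 0.9 -1")

```text
time: 10.87
ee_pos: [0.5404, -0.2912, 0.3221]
tcp_rot: [-179.9, -0.0, 105.5]
wrist_force: [-0.1, 0.4, -2.6]
opening: 0.0124
grasp_force: 78.3
```

```bash
python3 - <<'E'
from h import *
o=monitor.get_obs();print(o["time"],o["ee_pos"],o["tcp_rot"],o["q"],o["opening"],o["grasp_force"])
c=get_calibration("wrist");np.save("c3.npy",c,allow_pickle=True)
w=camera("wrist")[:,:,::-1];cv2.imwrite("pics/w3.png",w)
cv2.imwrite("pics/t3.png",camera("top")[:,:,::-1]);cv2.imwrite("pics/s3.png",camera("scene")[:,:,::-1])
E
```

```text
10.8667 [ 0.54043285 -0.2911811   0.32205409] [-1.79885343e+02 -3.82523806e-02  1.05481177e+02] [-2.83060453e+01  1.29841774e+01  9.95068088e+00  8.70757457e+01
 -5.17254224e-02  4.62127891e+01] 0.012398883729495627 78.27730536460876
```

View pics/w3.png

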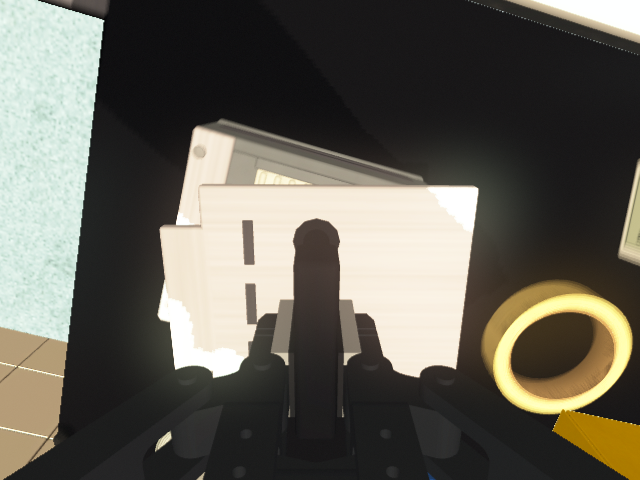

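The cover is held with its lip toward the robot, with plate corners at (201,185) and (478,187). It hides the housing, so I'll step back toward the robot and view the housing in the right part of the image.

>>> carry_out(targets="0 0 0 0 0 0.72 -1;0 0 0 0 0 0.72 -1;0 0 0 0 0 0.72 -1;0 0 0 0 0 0.72 -1;0 -0.3 -0.15 0 0 0 -1;0 -0.55 -0.25 0 0 0 -1;0 -0.6 -0.25 0 0 0 -1;0 -0.6 -0.25 0 0 0 -1")

```text
time: 11.68
ee_pos: [0.458, -0.2896, 0.3583]
tcp_rot: [-179.9, -0.0, 89.5]
wrist_force: [-0.1, -0.4, -1.7]
opening: 0.0125
grasp_force: 78.5
```

>>> carry_out(targets="0 -0.6 -0.25 0 0 0 -1;0 -0.6 -0.25 0 0 0 -1;0 -0.6 -0.25 0 0 0 -1;0 -0.6 -0.25 0 0 0 -1;0 -0.6 -0.25 0 0 0 -1;0 -0.6 -0.15 0 0 0 -1;0 -0.4 0 0 0 0 -1;0 0 0 0 0 0 -1")

```text
time: 12.35
ee_pos: [0.2967, -0.2873, 0.4157]
tcp_rot: [-180.0, 0.1, 89.3]
wrist_force: [1.3, -1.6, -2.5]
opening: 0.0127
grasp_force: 78.7
```

```bash
python3 - <<'E'
from h import *
o=monitor.get_obs();print(o["time"],o["ee_pos"],o["tcp_rot"],o["q"])
c=get_calibration("wrist");np.save("c4.npy",c,allow_pickle=True);print(c["fx"],ray(c,0,0)[0])
w=camera("wrist")[:,:,::-1];cv2.imwrite("pics/w4.png",w)
for p in [(-.079,-.058,.062),(-.079,.058,.062),(.066,.058,.058),(.066,-.058,.058)]: print(proj(c,np.array(p)+[.535,-.302,0]))
E
```

```text
12.35 [ 0.29673522 -0.28725202  0.41566247] [-1.79976172e+02  9.92030601e-02  8.93388481e+01] [-4.40457670e+01 -1.33527623e+01 -5.93023155e+00  9.73717061e+01
 -8.84639177e-02  4.66153663e+01]
430.2903927328084 [ 0.29800609 -0.20636012  0.38551834]
(np.float64(509.0304485582976), np.float64(291.01238166603156))
(np.float64(529.1321753044549), np.float64(148.19744350126336))
(np.float64(720.5185059322839), np.float64(145.40810723993656))
(np.float64(681.3787578422189), np.float64(287.14911934080527))
```

View pics/w4.png

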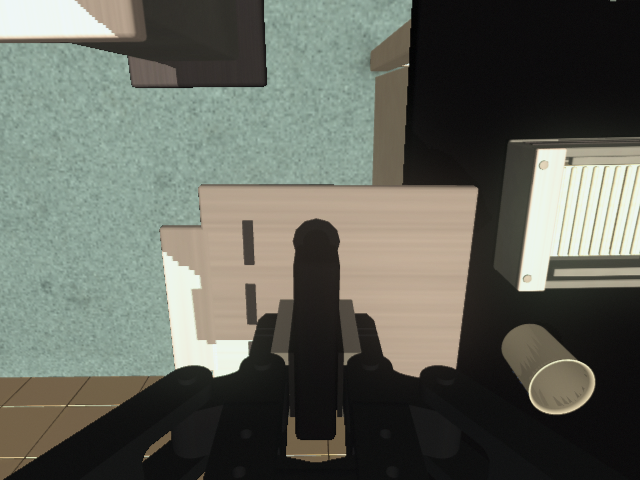

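The view shows the ledge strip's corners near (535,148), (566,150), (545,289) and (517,290), plus both side walls. I'll get exact edges from gray-level profiles rather than another picture.

```bash
python3 - <<'E'
import cv2,numpy as np
g=cv2.cvtColor(cv2.imread("pics/w4.png"),cv2.COLOR_BGR2GRAY).astype(int)
for r in (175,195,215,235,250): print("row",r,[(i+500,j) for i,j in enumerate(g[r,500:580])if abs(g[r,501+i]-g[r,499+i])>25])
for col in (550,575,600,620,635):
  print("col",col,[(i+130,g[i+130,col]) for i in range(0,170) if abs(g[131+i,col]-g[129+i,col])>22 and (i<50 or i>115)])
print(g[130:185,620]);print(g[245:300,620])
# cover edges
for col in (240,440): print([(i,g[i,col]) for i in range(170,200) if abs(g[i+1,col]-g[i-1,col])>15])
for r in (200,240,300): print("r",r,[(i,g[r,i]) for i in list(range(150,210))+list(range(455,490)) if abs(g[r,i+1]-g[r,i-1])>25])
E
```

```text
row 175 [(503, np.int64(31)), (504, np.int64(56)), (532, np.int64(79)), (533, np.int64(118)), (534, np.int64(203)), (535, np.int64(232)), (569, np.int64(234)), (570, np.int64(167)), (571, np.int64(199)), (572, np.int64(233))]
row 195 [(501, np.int64(39)), (529, np.int64(85)), (530, np.int64(124)), (531, np.int64(194)), (532, np.int64(229)), (566, np.int64(221)), (568, np.int64(221)), (576, np.int64(243)), (577, np.int64(200)), (578, np.int64(163)), (579, np.int64(227))]
row 215 [(526, np.int64(78)), (527, np.int64(113)), (528, np.int64(181)), (529, np.int64(227)), (562, np.int64(244)), (563, np.int64(193)), (564, np.int64(171)), (565, np.int64(226)), (573, np.int64(234)), (574, np.int64(152)), (575, np.int64(177)), (576, np.int64(234))]
row 235 [(523, np.int64(70)), (524, np.int64(104)), (525, np.int64(162)), (526, np.int64(223)), (559, np.int64(240)), (560, np.int64(170)), (561, np.int64(190)), (562, np.int64(235)), (569, np.int64(243)), (570, np.int64(212)), (572, np.int64(220))]
row 250 [(521, np.int64(69)), (522, np.int64(103)), (523, np.int64(167)), (524, np.int64(226)), (557, n
[... 3752 characters left out ...]
 28  27  28  26  27
  26]
[(183, np.int64(169)), (184, np.int64(110)), (185, np.int64(102)), (186, np.int64(132)), (187, np.int64(150)), (188, np.int64(159))]
[(184, np.int64(28)), (185, np.int64(83)), (186, np.int64(98)), (187, np.int64(125)), (188, np.int64(144)), (189, np.int64(156))]
r 200 [(171, np.int64(151)), (476, np.int64(160)), (477, np.int64(58)), (478, np.int64(30))]
r 240 [(150, np.int64(155)), (159, np.int64(156)), (161, np.int64(137)), (471, np.int64(165)), (472, np.int64(64)), (473, np.int64(37))]
r 300 [(166, np.int64(155)), (167, np.int64(179)), (168, np.int64(230)), (192, np.int64(220)), (193, np.int64(170)), (463, np.int64(169)), (464, np.int64(122)), (465, np.int64(51))]
```

```bash
cat > m.py <<'E'
from h import *
c=np.load("c4.npy",allow_pickle=True).item()
print("ledge outer",[onz(c,*p,.062)[:2].round(4) for p in [(533.7,175),(522.7,250)]])
print("ledge inner top",[onz(c,*p,.062)[:2].round(4) for p in [(570,175),(558,250)]])
print("+y outer",[onz(c,*p,.058)[:2].round(4) for p in [(575,147.5),(635,146)]])
print("-y outer",[onz(c,*p,.058)[:2].round(4) for p in [(575,288),(635,286.8)]])
print("-y inner",[onz(c,*p,.058)[:2].round(4) for p in [(575,280),(635,279)]])
print("seat -y inner edge z50",[onz(c,*p,.050)[:2].round(4) for p in [(575,268),(635,267)]])
print("seat +y inner edge z50",[onz(c,*p,.050)[:2].round(4) for p in [(575,165),(635,163.7)]])
print("+y wall inner top",[onz(c,*p,.058)[:2].round(4) for p in [(575,156.3),(635,155)]])
# cover in tool frame
T=R.from_euler('xyz',[-179.976,.099,89.339],degrees=True);p0=np.array([.29673522,-.28725202,.41566247])
def tool(u,v,z):
    o,d=ray(c,u,v);o=T.inv().apply(o-p0);d=T.inv().apply(d);return (o+d*(z-o[2])/d[2]).round(4)
for n,u,v in [("edge L",240,184),("edge R",440,185),("far",477,200),("far",472,240),("far",464,300),("lip",160,240),("lip",167,300),("barend",316,220)]: print(n,tool(u,v,.155+.029))
E
python3 m.py
```

```text
ledge outer [array([ 0.4623, -0.264 ]), array([ 0.4623, -0.3242])]
ledge inner top [array([ 0.4897, -0.2643]), array([ 0.4905, -0.3245])]
+y outer [array([ 0.4923, -0.2443]), array([ 0.537 , -0.2437])]
-y outer [array([ 0.5126, -0.3598]), array([ 0.5623, -0.3592])]
-y inner [array([ 0.5113, -0.3525]), array([ 0.5608, -0.3522])]
seat -y inner edge z50 [array([ 0.5146, -0.3451]), array([ 0.5648, -0.3448])]
seat +y inner edge z50 [array([ 0.4994, -0.2587]), array([ 0.5458, -0.2582])]
+y wall inner top [array([ 0.4934, -0.2509]), array([ 0.5385, -0.2504])]
edge L [ 0.0514 -0.0268  0.184 ]
edge R [0.051  0.0456 0.184 ]
far [0.0455 0.0596 0.184 ]
far [0.0301 0.0595 0.184 ]
far [0.0051 0.0592 0.184 ]
lip [ 0.0301 -0.0581  0.184 ]
lip [ 0.0051 -0.0581  0.184 ]
barend [0.0379 0.0007 0.184 ]
```

```bash
cat >> h.py <<'E'
X0=np.array([.541,-.3017,0]);HY=0.5;LIP=np.array([.0035,-.0593,.1895])
def tcp_for(xh,zm,th,yh=0,lip=LIP):
    Rt=R.from_euler('z',HY,degrees=True)*R.from_euler('xyz',[180,0,90],degrees=True)*R.from_rotvec([-th,0,0])
    return X0+R.from_euler('z',HY,degrees=True).apply([xh,yh,zm])-Rt.apply(lip),Rt
E
python3 - <<'E'
from h import *
c3=np.load("c3.npy",allow_pickle=True).item();c4=np.load("c4.npy",allow_pickle=True).item()
g=cv2.cvtColor(cv2.imread("pics/w3.png"),cv2.COLOR_BGR2GRAY).astype(int)
print("row150",[(i,g[150,i]) for i in range(160,260) if abs(g[150,i+1]-g[150,i-1])>25],"row 170",[(i,g[170,i]) for i in range(160,260) if abs(g[170,i+1]-g[170,i-1])>25])
print("corner est",tri(c3,(197,127),c4,(537.5,148.5)))
for zz in(.058,.062):print(onz(c3,197,127,zz),onz(c4,537.5,148.5,zz))
p,Rt=tcp_for(-.045,.110,0.4);print(p,Rt.as_euler('xyz',degrees=True))
rows(p,Rt,8)
o=monitor.get_obs();R0=R.from_euler('xyz',o["tcp_rot"],degrees=True)
print("world shift",p-o["ee_pos"])
E
```

```text
row150 [(188, np.int64(28)), (189, np.int64(127)), (190, np.int64(206)), (193, np.int64(203)), (205, np.int64(211)), (206, np.int64(223)), (231, np.int64(208)), (232, np.int64(178)), (233, np.int64(148))] row 170 [(184, np.int64(37)), (185, np.int64(80)), (186, np.int64(196)), (187, np.int64(228)), (226, np.int64(223)), (227, np.int64(201)), (228, np.int64(166)), (256, np.int64(162)), (257, np.int64(205)), (258, np.int64(238))]
corner est (array([ 0.46333792, -0.24408675,  0.05975015]), np.float64(0.000928415998403082))
[ 0.46291983 -0.24384841  0.058     ] [ 0.4642646  -0.24475923  0.058     ]
[ 0.46388795 -0.24332327  0.062     ] [ 0.46223408 -0.24429026  0.062     ]
[ 0.47685713 -0.3057599   0.30763357] [1.57081688e+02 1.27222187e-14 9.05000000e+01]
t 12.4 shift [-0.05   0.56   0.336] turn [-0.5    0.007 -0.025]
world shift [ 0.17892614 -0.01828981 -0.10757516]
```

>>> carry_out(targets="-0.05 0.4 0.1 0 0 -0.03 -1;-0.06 0.65 0.1 0 0 -0.03 -1;-0.06 0.75 0.1 0 0 -0.03 -1;-0.06 0.75 0.1 0 0 -0.03 -1;-0.06 0.75 0.1 0 0 -0.03 -1;-0.06 0.65 0.1 0 0 -0.03 -1;-0.06 0.5 0.1 0 0 -0.02 -1;0 0 0 -0.4 0 0 -1")

```text
time: 13.07
ee_pos: [0.4812, -0.3046, 0.3823]
tcp_rot: [178.0, -0.1, 90.7]
wrist_force: [0.8, 1.2, -4.7]
opening: 0.0124
grasp_force: 79.1
```

>>> carry_out(targets="0 0 0 -0.6 0 0 -1;0 0 0 -0.6 0 0 -1;0 0 0 -0.6 0 0 -1;0 0 0 -0.6 0 0 -1;0 0 0 -0.6 0 0 -1;0 0 0 -0.6 0 0 -1;0 0 0 0 0 0 -1;0 0 0 0 0 0 -1")

```text
time: 13.73
ee_pos: [0.477, -0.3043, 0.3857]
tcp_rot: [157.3, 0.0, 90.5]
wrist_force: [-0.6, -0.3, -3.0]
opening: 0.0121
grasp_force: 79.2
```

```bash
python3 - <<'E'
from h import *
o=monitor.get_obs();print(o["ee_pos"],o["tcp_rot"],o["wrist_force"],o["q"])
for z in (.085,.0565): rows(*tcp_for(-.045,z,0.4),8)
E
```

```text
[ 0.47704376 -0.30433292  0.38574226] [1.57278365e+02 2.52587595e-02 9.04651285e+01] [-0.57886445 -0.26487989 -3.02772115] [-35.0699535   -4.68954603  -3.53298023  72.32613924  12.9535263
  56.6167605 ]
t 13.73 shift [-0.004 -0.125  0.297] turn [-0.004  0.001 -0.   ]
t 13.73 shift [-0.004 -0.159  0.379] turn [-0.004  0.001 -0.   ]
```

>>> carry_out(targets="-0.01 -0.15 0.35 0 0 0 -1;-0.01 -0.15 0.35 0 0 0 -1;-0.01 -0.15 0.35 0 0 0 -1;0 -0.15 0.35 0 0 0 -1;0 -0.15 0.35 0 0 0 -1;0 -0.15 0.35 0 0 0 -1;0 -0.1 0.27 0 0 0 -1;0 0 0 0 0 0 -1")

```text
time: 14.4
ee_pos: [0.4769, -0.3054, 0.28]
tcp_rot: [157.5, -0.1, 90.4]
wrist_force: [-0.2, -0.0, -3.5]
opening: 0.0127
grasp_force: 79.0
```

```bash
python3 - <<'E'
from h import *
o=monitor.get_obs();print(o["ee_pos"],o["tcp_rot"],o["wrist_force"])
c=get_calibration("wrist");np.save("c5.npy",c,allow_pickle=True)
w=camera("wrist")[:,:,::-1];s=camera("scene")[:,:,::-1];cv2.imwrite("pics/w5.png",w);cv2.imwrite("pics/s5.png",s)
k=lambda im,x,y,a,b,f:cv2.resize(im[y:y+b,x:x+a],None,fx=f,fy=f,interpolation=cv2.INTER_CUBIC)
cv2.imwrite("pics/w5c.png",np.vstack([k(w,120,100,400,160,2),k(s,300,170,200,70,4)]))
for n,p in [("ledge-x+y",(-.079,.058,.062)),("ledge edge +y",(-.057,.058,.062)),("wall+y inner far",(.054,.0505,.058)),("tab",(.06,0,.075))]: print(n,proj(c,X0+R.from_euler('z',HY,degrees=True).apply(p)))
E
```

```text
[ 0.47686966 -0.30540158  0.27999911] [ 1.57460227e+02 -1.35138915e-01  9.04340071e+01] [-0.18806519 -0.0051243  -3.5157026 ]
ledge-x+y (np.float64(57.315480211989154), np.float64(154.26960871035178))
ledge edge +y (np.float64(120.31639428224034), np.float64(151.58393868518488))
wall+y inner far (np.float64(361.0790536024247), np.float64(155.5671747107215))
tab (np.float64(384.2179675363924), np.float64(258.2320727982957))
```

View pics/w5c.png

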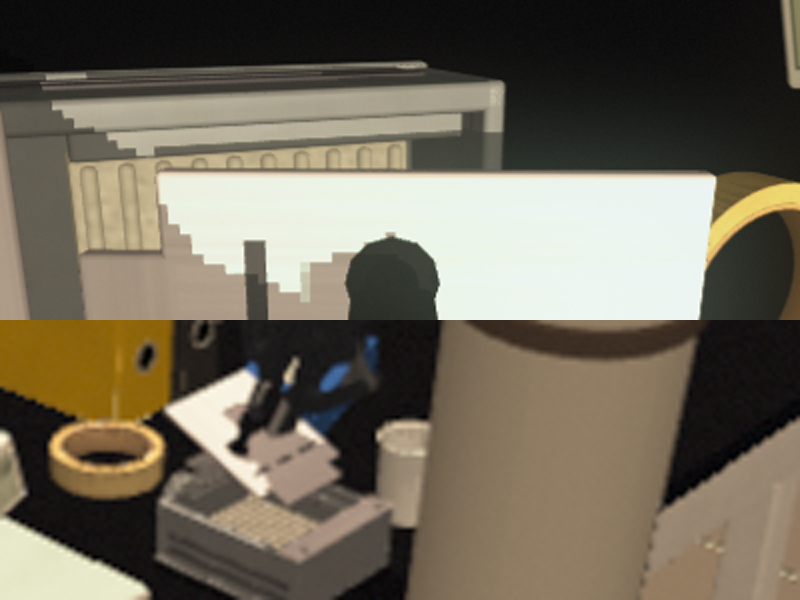

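The wrist crop shows the +y wall's inner far top corner at about (364,154), against a predicted (361,156). The housing model therefore fits to about 1 mm. The lip is above the housing opening, just past the ledge. Next I'll refine the cover's sideways offset and lower.

```bash
sed -i 's/\.155+\.029/.158+.029/' m.py; python3 m.py | tail -8; python3 - <<'E'
from h import *
rows(*tcp_for(-.045,.0565,0.4),6)
E
```

```text
edge L [ 0.0508 -0.0273  0.187 ]
edge R [0.0505 0.0464 0.187 ]
far [0.0448 0.0608 0.187 ]
far [0.0291 0.0607 0.187 ]
far [0.0036 0.0603 0.187 ]
lip [ 0.0291 -0.0592  0.187 ]
lip [ 0.0036 -0.0592  0.187 ]
barend [0.037  0.0007 0.187 ]
t 14.5 shift [ 0.    -0.049  0.111] turn [-0.004  0.001 -0.002]
```

>>> carry_out(targets="0.015 -0.04 0.09 0 0 0 -1;0.015 -0.05 0.12 0 0 0 -1;0 -0.05 0.12 0 0 0 -1;0 -0.05 0.12 0 0 0 -1;0 -0.05 0.12 0 0 0 -1;0 -0.05 0.1 0 0 0 -1;0 0 0 0 0 0 -1;0 0 0 0 0 0 -1")

```text
time: 15.17
ee_pos: [0.4767, -0.3046, 0.2538]
tcp_rot: [157.2, -0.0, 90.4]
wrist_force: [0.7, 0.5, -2.8]
opening: 0.0123
grasp_force: 79.1
```

```bash
sed -i 's/LIP=np.array(\[.0035/LIP=np.array([.0022/' h.py; python3 - <<'E'
from h import *
o=monitor.get_obs();print(o["wrist_force"])
rows(*tcp_for(-.045,.0563,0.4),1)
rows(*tcp_for(-.064,.0563-.019*.423,0.4),1)
E
```

```text
[ 0.7421498   0.45042075 -2.84114385]
t 15.17 shift [ 0.004  0.006 -0.002] turn [-0.015  0.007 -0.018]
t 15.17 shift [ 0.003 -0.51  -0.001] turn [-0.015  0.007 -0.018]
```

>>> carry_out(targets="0 -0.06 0 0 0 0 -1;0 -0.07 0 0 0 0 -1;0 -0.07 0 0 0 0 -1;0 -0.07 0 0 0 0 -1;0 -0.07 0 0 0 0 -1;0 -0.07 0 0 0 0 -1;0 -0.06 0 0 0 0 -1;0 0 0 0 0 0 -1")

```text
time: 15.83
ee_pos: [0.459, -0.3047, 0.2466]
tcp_rot: [157.2, 0.0, 90.4]
wrist_force: [0.1, 0.3, -2.9]
opening: 0.0128
grasp_force: 79.2
```

>>> carry_out(targets="0 -0.02 0 0 0 0 -1;0 -0.02 0 0 0 0 -1;0 -0.02 0 0 0 0 -1;0 -0.02 0 0 0 0 -1;0 0 0 0 0 0 -1;0 0 0 0 0 0 -1;0 0 0 0 0 0 -1;0 0 0 0 0 0 -1")

```text
time: 16.5
ee_pos: [0.4566, -0.3048, 0.2456]
tcp_rot: [157.1, 0.0, 90.4]
wrist_force: [-0.7, 0.3, -2.6]
opening: 0.0127
grasp_force: 79.2
```

>>> carry_out(targets="0 -0.02 0 0 0 0 -1;0 -0.02 0 0 0 0 -1;0 -0.02 0 0 0 0 -1;0 0 0 0 0 0 -1;0 -0.02 0 0 0 0 -1;0 0 0 0 0 0 -1;0 0 0 0 0 0 -1;0 0 0 0 0 0 -1")

```text
time: 17.17
ee_pos: [0.4536, -0.3048, 0.2443]
tcp_rot: [157.1, 0.0, 90.4]
wrist_force: [0.4, -0.4, -3.4]
opening: 0.0125
grasp_force: 79.2
```

```bash
python3 - <<'E'
from h import *
o=monitor.get_obs();print(o["ee_pos"],o["wrist_force"],o["torque"])
rows(*tcp_for(-.068,.0563-.023*.423,0.4),1)
E
```

```text
[ 0.45358975 -0.3048048   0.24434136] [ 0.38271965 -0.36757746 -3.43026032] [-0.01680824  0.58298768  0.00733015]
t 17.17 shift [0.004 0.005 0.006] turn [-0.01   0.01  -0.016]
```

>>> carry_out(targets="0 -0.01 0 0 0 0 -1;0 0 0 0 0 0 -1;0 -0.01 0 0 0 0 -1;0 0 0 0 0 0 -1;0 -0.01 0 0 0 0 -1;0 0 0 0 0 0 -1;0 -0.01 0 0 0 0 -1;0 0 0 0 0 0 -1")

```text
time: 17.83
ee_pos: [0.4524, -0.3048, 0.2442]
tcp_rot: [157.1, 0.0, 90.4]
wrist_force: [4.9, 1.5, -1.0]
opening: 0.0125
grasp_force: 79.2
```

>>> carry_out(targets="0 -0.01 0 0 0 0 -1;0 0 0 0 0 0 -1;0 -0.01 0 0 0 0 -1;0 0 0 0 0 0 -1;0 -0.01 0 0 0 0 -1;0 0 0 0 0 0 -1;0 0 0 0 0 0 -1;0 0 0 0 0 0 -1")

```text
time: 18.5
ee_pos: [0.4518, -0.3048, 0.2443]
tcp_rot: [157.0, 0.0, 90.5]
wrist_force: [7.6, 1.4, -0.0]
opening: 0.0124
grasp_force: 79.1
```

>>> carry_out(targets="0 0.03 0 0 0 0 -1;0 0.02 0 0 0 0 -1;0 0.24 0.064 0.5 0 0 -1;0 0.24 0.064 0.5 0 0 -1;0 0.24 0.064 0.5 0 0 -1;0 0.24 0.064 0.5 0 0 -1;0 0 0 0 0 0 -1;0 0 0 0 0 0 -1")

```text
time: 19.17
ee_pos: [0.4925, -0.3045, 0.2456]
tcp_rot: [168.7, -0.0, 90.4]
wrist_force: [0.1, -0.3, -3.4]
opening: 0.0126
grasp_force: 79.3
```

```bash
sed -i 's/X0=np.array(\[.541,/X0=np.array([.5417,/' h.py; python3 - <<'E'
from h import *
o=monitor.get_obs();print(o["ee_pos"],o["wrist_force"],o["torque"])
R0=R.from_euler('xyz',o["tcp_rot"],degrees=True)
print("lip in housing",R.from_euler('z',-HY,degrees=True).apply(o["ee_pos"]+R0.apply(LIP)-X0))
rows(*tcp_for(-.0675,.0495,0.16),1)
E
```

```text
[ 0.49254081 -0.30449596  0.24563709] [ 0.08958052 -0.28550824 -3.37507386] [ 0.01909944  0.27653363 -0.01939258]
lip in housing [-7.00550613e-02 -3.68775559e-05  4.81770833e-02]
t 19.17 shift [0.005 0.248 0.04 ] turn [ 0.379 -0.002 -0.016]
```

>>> carry_out(targets="0 0.062 0.01 0.095 0 0 -1;0 0.062 0.01 0.095 0 0 -1;0 0.062 0.01 0.095 0 0 -1;0 0.062 0.01 0.095 0 0 -1;0 0 0 0 0 0 -1;0 0 0 0 0 0 -1;0 0 0 0 0 0 -1;0 0 0 0 0 0 -1")

```text
time: 19.83
ee_pos: [0.5023, -0.3045, 0.247]
tcp_rot: [170.8, 0.0, 90.4]
wrist_force: [-4.0, -1.1, 0.8]
opening: 0.0127
grasp_force: 79.8
```

```bash
python3 - <<'E'
from h import *
o=monitor.get_obs();print(o["ee_pos"],o["wrist_force"],o["torque"])
R0=R.from_euler('xyz',o["tcp_rot"],degrees=True)
print("lip in housing",R.from_euler('z',-HY,degrees=True).apply(o["ee_pos"]+R0.apply(LIP)-X0))
rows(*tcp_for(-.0675,.0505,0.12),1)
k=lambda im,x,y,a,b,f:cv2.resize(im[y:y+b,x:x+a],None,fx=f,fy=f,interpolation=cv2.INTER_CUBIC)
w=camera("wrist")[:,:,::-1];s=camera("scene")[:,:,::-1]
cv2.imwrite("pics/w6.png",np.vstack([k(w,120,100,400,160,2),k(s,300,180,200,70,4)]))
E
```

```text
[ 0.50227217 -0.30454444  0.24696343] [-4.00847364 -1.06110261  0.76358733] [-0.02494047  0.80463867 -0.03537657]
lip in housing [-0.06760656 -0.00033268  0.05040771]
t 19.83 shift [0.008 0.196 0.063] turn [ 0.41   0.008 -0.021]
```

View pics/w6.png

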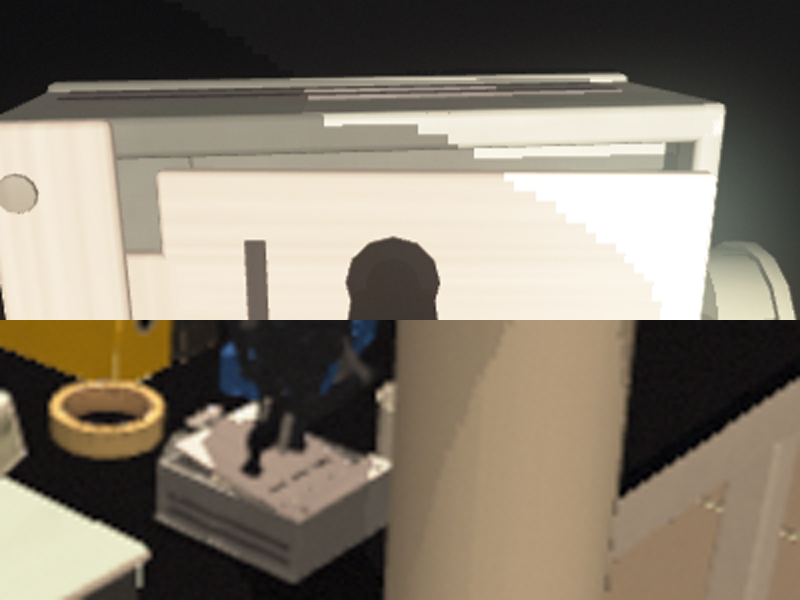

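The lip has gone under the ledge (lower left of the wrist crop). The far edge rests on the catch ramp at about 0.16 rad with about 4 N of contact. Now I'll release, retreat, and press the far end with shut fingertips.

>>> carry_out(targets="0 0 0 0 0 0 -0.5;0 0 0 0 0 0 -0.3;0 0 0 0 0 0 -0.2;0 0 0 0 0 0 -0.2;0 0 0 0 0 0 -0.2;0 0 0 0 0 0 -0.2;0 0 -0.1 0 0 0 -0.2;0 0 -0.2 0 0 0 -0.2", newtons=20)

```text
time: 20.6
ee_pos: [0.5004, -0.3043, 0.2581]
tcp_rot: [170.9, -0.0, 90.4]
wrist_force: [0.2, 0.4, -0.6]
opening: 0.0342
grasp_force: 0.0
```

>>> carry_out(targets="0 0 -0.3 0 0 0 -0.2;0 0 -0.4 0 0 0 -0.2;0 0 -0.4 0 0 0 -0.2;0 0 -0.3 0 0 0 -0.4;0 0 0 0 0 0 -1;0 0 0 0 0 0 -1;0 0 0 0 0 0 -1;0 0 0 0 0 0 -1")

```text
time: 21.27
ee_pos: [0.4915, -0.3044, 0.3129]
tcp_rot: [170.8, -0.0, 90.4]
wrist_force: [-0.1, 0.1, -0.2]
opening: 0.0002
grasp_force: 0.0
```

```bash
python3 - <<'E'
from h import *
o=monitor.get_obs();print(o["ee_pos"],o["wrist_force"],o["opening"])
p=X0+R.from_euler('z',HY,degrees=True).apply([.025,0,.085+.173])
Rt=R.from_euler('z',HY,degrees=True)*R.from_euler('xyz',[180,0,90],degrees=True)
rows(p,Rt,1);print(p)
k=lambda im,x,y,a,b,f:cv2.resize(im[y:y+b,x:x+a],None,fx=f,fy=f,interpolation=cv2.INTER_CUBIC)
cv2.imwrite("pics/w7.png",camera("wrist")[:,:,::-1])
E
```

```text
[ 0.49150222 -0.30442315  0.31285151] [-0.05786263  0.10627356 -0.17547324] 0.0002499378992240822
t 21.27 shift [0.06  1.638 1.653] turn [ 1.597 -0.004 -0.019]
[ 0.56669905 -0.30148184  0.258     ]
```

View pics/w7.png

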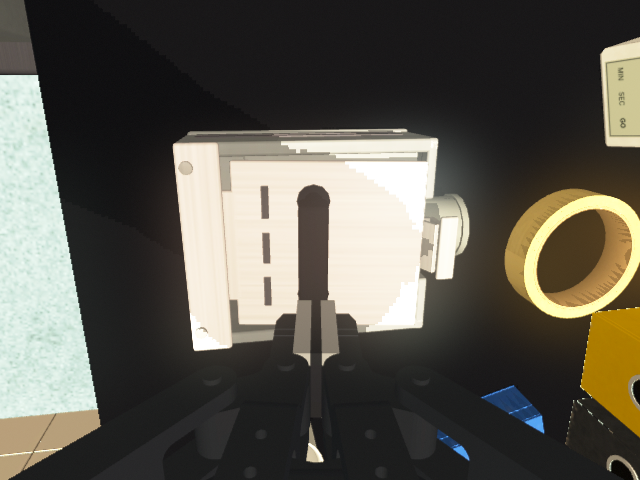

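The cover rests tilted, with its lip under the ledge, its far edge at the catch and even side gaps. Moving the shut fingers above the far end.

>>> carry_out(targets="0.01 0.4 0 0.4 0 0 -1;0.01 0.45 0 0.4 0 0 -1;0.02 0.47 0 0.4 0 0 -1;0.02 0.47 0 0.4 0 0 -1;0 0 0 0 0 0 -1;0 0 0 0 0 0 -1;0 0 0 0 0 0 -1;0 0 0 0 0 0 -1")

```text
time: 21.98
ee_pos: [0.562, -0.3017, 0.321]
tcp_rot: [179.9, 0.0, 90.4]
wrist_force: [-0.1, 0.3, 0.7]
opening: 0.0002
grasp_force: 0.0
```

```bash
python3 - <<'E'
from h import *
p=X0+R.from_euler('z',HY,degrees=True).apply([.025,0,.075+.173])
Rt=R.from_euler('z',HY,degrees=True)*R.from_euler('xyz',[180,0,90],degrees=True)
print(monitor.get_obs()["ee_pos"]);rows(p,Rt,1)
E
```

```text
[ 0.56203951 -0.30168775  0.32096319]
t 21.98 shift [0.005 0.114 1.824] turn [ 0.013  0.002 -0.022]
```

>>> carry_out(targets="0 0.05 0.2 0 0 0 -1;0 0.05 0.35 0 0 0 -1;0 0.01 0.4 0 0 0 -1;0 0 0.4 0 0 0 -1;0 0 0.3 0 0 0 -1;0 0 0.17 0 0 0 -1;0 0 0 0 0 0 -1;0 0 0 0 0 0 -1")

```text
time: 22.65
ee_pos: [0.567, -0.3017, 0.2484]
tcp_rot: [179.9, 0.0, 90.4]
wrist_force: [0.2, -0.5, -0.2]
opening: 0.0001
grasp_force: 0.0
```

>>> carry_out(targets="0 0 0.04 0 0 0 -1;0 0 0.04 0 0 0 -1;0 0 0.03 0 0 0 -1;0 0 0.03 0 0 0 -1;0 0 0.03 0 0 0 -1;0 0 0.03 0 0 0 -1;0 0 0 0 0 0 -1;0 0 0 0 0 0 -1")

```text
time: 23.32
ee_pos: [0.5672, -0.3016, 0.2402]
tcp_rot: [180.0, 0.0, 90.4]
wrist_force: [0.1, 0.3, 0.5]
opening: 0.0001
grasp_force: 0.2
```

>>> carry_out(targets="0 0 0.02 0 0 0 -1;0 0 0.02 0 0 0 -1;0 0 0.02 0 0 0 -1;0 0 0.02 0 0 0 -1;0 0 0 0 0 0 -1;0 0 0 0 0 0 -1;0 0 0 0 0 0 -1;0 0 0 0 0 0 -1")

```text
time: 23.98
ee_pos: [0.5672, -0.3017, 0.2377]
tcp_rot: [179.9, 0.0, 90.4]
wrist_force: [-2.4, -0.0, 5.9]
opening: 0.0
grasp_force: 3.1
```

>>> carry_out(targets="0 0 0.02 0 0 0 -1;0 0 0.02 0 0 0 -1;0 0 0.02 0 0 0 -1;0 0 0.02 0 0 0 -1;0 0 0 0 0 0 -1;0 0 0 0 0 0 -1;0 0 0 0 0 0 -1;0 0 0 0 0 0 -1")

```text
time: 24.65
ee_pos: [0.5672, -0.3017, 0.236]
tcp_rot: [179.8, 0.1, 90.4]
wrist_force: [-5.1, 1.6, 14.2]
opening: 0.0001
grasp_force: 7.1
```

>>> carry_out(targets="0 0 0.015 0 0 0 -1;0 0 0.015 0 0 0 -1;0 0 0.015 0 0 0 -1;0 0 0 0 0 0 -1;0 0 0 0 0 0 -1;0 0 0 0 0 0 -1;0 0 0 0 0 0 -1;0 0 0 0 0 0 -1")

```text
time: 25.32
ee_pos: [0.5674, -0.3017, 0.2321]
tcp_rot: [179.9, 0.0, 90.4]
wrist_force: [2.4, -0.7, 3.2]
opening: -0.0001
grasp_force: 1.8
```

>>> carry_out(targets="0 0 0.02 0 0 0 -1;0 0 0.02 0 0 0 -1;0 0 0.02 0 0 0 -1;0 0 0 0 0 0 -1;0 0 0 0 0 0 -1;0 0 0 0 0 0 -1;0 0 0 0 0 0 -1;0 0 0 0 0 0 -1")

```text
time: 25.98
ee_pos: [0.5671, -0.3016, 0.2293]
tcp_rot: [180.0, 0.0, 90.4]
wrist_force: [0.2, 0.1, -0.3]
opening: 0.0002
grasp_force: 0.0
```

>>> carry_out(targets="0 0 0.02 0 0 0 -1;0 0 0.02 0 0 0 -1;0 0 0 0 0 0 -1;0 0 0 0 0 0 -1;0 0 0 0 0 0 -1;0 0 0 0 0 0 -1;0 0 0 0 0 0 -1;0 0 0 0 0 0 -1")

```text
time: 26.65
ee_pos: [0.5672, -0.3016, 0.2285]
tcp_rot: [179.9, 0.0, 90.4]
wrist_force: [-2.4, 0.3, 5.7]
opening: -0.0002
grasp_force: 2.8
```

>>> carry_out(targets="0 0 0.02 0 0 0 -1;0 0 0.01 0 0 0 -1;0 0 0 0 0 0 -1;0 0 0 0 0 0 -1;0 0 0 0 0 0 -1;0 0 0 0 0 0 -1;0 0 0 0 0 0 -1;0 0 0 0 0 0 -1")

```text
time: 27.32
ee_pos: [0.5671, -0.3016, 0.2285]
tcp_rot: [179.9, 0.1, 90.4]
wrist_force: [-5.4, 3.0, 13.0]
opening: 0.0001
grasp_force: 6.4
```

>>> carry_out(targets="0 0 -0.1 0 0 0 -1;0 0 -0.3 0 0 0 -1;0 0 -0.5 0 0 0 -1;0 0 -0.5 0 0 0 -1;0 -0.2 -0.5 0 0 0 -1;0 -0.4 -0.3 0 0 0 -1;0 -0.4 0 0 0 0 -1;0 -0.2 0 0 0 0 -1")

```text
time: 27.98
ee_pos: [0.5182, -0.3021, 0.3164]
tcp_rot: [179.9, 0.1, 90.4]
wrist_force: [-0.1, 0.1, 0.3]
opening: -0.0003
grasp_force: 0.0
```

```bash
python3 - <<'E'
from h import *
c=get_calibration("wrist");w=camera("wrist")[:,:,::-1];s=camera("scene")[:,:,::-1]
cv2.imwrite("pics/w8.png",np.hstack([w[:, :520],cv2.resize(s[190:250,330:400],None,fx=4,fy=8)]) if 0 else np.vstack([w[80:400],cv2.resize(s[180:250,310:470],None,fx=4,fy=4,interpolation=cv2.INTER_CUBIC)]))
H=R.from_euler('z',HY,degrees=True)
for n,p in [("nose",(.048,0,.0565)),("far edge top L",(.052,.048,.055)),("far edge top R",(.052,-.048,.055)),("bar +y end top",(-.008,.033,.093))]: u=proj(c,X0+H.apply(p));print(n,np.round(u),"crop row",round(u[1]-80))
E
```

```text
nose [440. 247.] crop row 167
far edge top L [454. 162.] crop row 82
far edge top R [438. 321.] crop row 241
bar +y end top [346. 206.] crop row 126
```

View pics/w8.png

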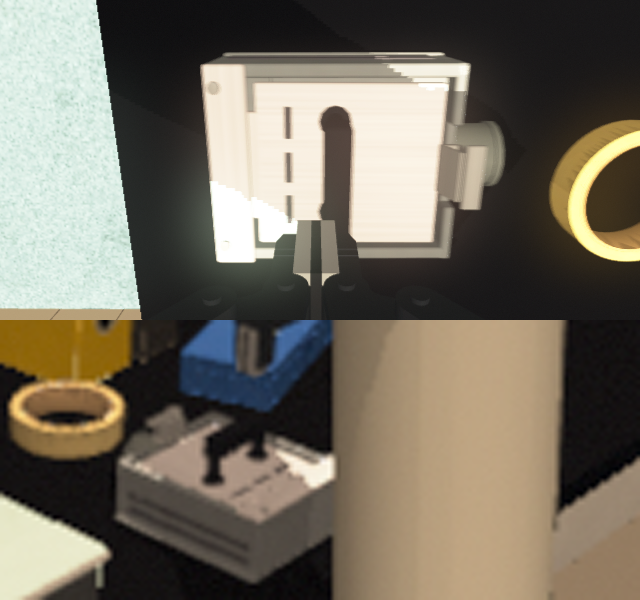

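The wrist view shows the cover flat inside the walls, with its lip under the ledge. The catch nose, at about (440,247) in the full frame, overlaps the far edge. It stayed put at tip height 55.5 mm under 13 N, and the robot is now clear of it.

```bash
python3 -c "
from workcell import bot;print(bot.job_done())"
```

```text
the job is handed in; nothing more can be done
None
```

I handed the job in with the cover back on the housing, flat and fully home. Its lip is under the ledge and the catch has snapped over the far edge. The robot was clear of everything after about 28 s, the highest wrist force I read was about 15 N, and the jar and beaker were left alone.

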